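# Square an instrument box into the engraver's corner stop

## Robot

A 6-joint arm with a two-finger parallel gripper is mounted at the origin on the work surface. World frame = base frame: x ahead of the robot, y to its left, z up, the work surface at z = 0. Lengths are in m, angles in rad, forces in N, time in s.
With the tool pointing down it reaches from about 0.25 to 0.775 m from the base axis. Payload 4 kg.
Tool frame: the origin (TCP) lies midway between the tips of the shut fingers; the grasp point (between the pads) lies 19 mm behind it; z points along the fingers, x is the direction in which the jaws open and shut, and the axes are right-handed (so a half turn about z gives the same grasp; the last joint's range is limited). The gripper opens to 85 mm and grips with 20 to 120 N. Pads are 22 mm wide; open, the fingers measure 114 mm over their backs; the gripper's body (76 mm by 85 mm) begins 54 mm behind the grasp point. The pads swing forward as they close: fully open they stand 13 mm farther back than shut.
Start: joints at [1.05, 0.087, 1.371, -0, 1.684, -0.103], TCP at [0.223, 0.503, 0.205] pointing down, gripper open.
Joint ranges: [-3.1, 3.1], [-0.76, 2.03], [0.27, 2.55], [-1.08, 4.22], [0.17, 2.65], [-2.57, 2.57]. Speed limits (rad/s): [2.79, 2.79, 3.14, 3.14, 3.14, 3.14].

## Interface

Orientations are given as a unit quaternion [x, y, z, w].
In Python, from rig import bot gives the robot as it stands. The module is installed in compiled form; this text tells all that it offers.
- The arm moves only by the shell command python3 -m handwheel 'ROWS' [FORCE]. ROWS is JSON, a list of rows, each a list of 7 numbers: the shift along the world's x, y, z in m, then the turn, a rotation vector about the world's x, y, z in rad, then the opening, from 0 (shut) to 1 (fully open). A call has 1 to 8 rows; each row is the pose to reach, as a shift and turn from the pose measured when the call began; what a row does not reach only later rows make up. A row lasts 1/10 s, in which the tool goes at most 50 mm and 8.59 degrees, less where a joint would pass 70% of its speed; a pose out of reach is approached as far as the arm can. A call with a gripper value outside its range is refused whole. The fingers move at their own pace and stop on an object; FORCE is the grip in N (left out, the last holds). Time passes only in rows, so rows that repeat a pose let the fingers close. It gives the time, the measured TCP pose, the force and the opening at its end, in the units of the state.
- bot.sense(): the state, without advancing time (a new reading comes with each control period).
- bot.grab_frame(name): name is "scene" or "top" or "wrist"; returns (picture, depth): 384x512x3 uint8, blue, green, red; 384x512 float32, m along the optical axis (not along the pixel's ray), 0 where there is no reading.
- bot.calibration(name): a dict with "fov_y" (degrees; the focal length in pixels is half the picture's height over the tangent of half this angle, whatever the lens; pixels are square), "cx", "cy" (the principal point, pixels), "k1" (the pictures are not rectified: a ray, as slopes to the right and down, at radius r is drawn at 1 + k1 r^2 times it, then the intrinsics apply), "R" (3x3) and "t" (3): a world point X has camera coordinates R X + t. Camera axes: x right, y down, z forward; pixel columns grow to the right and rows downward; lengths in m; the calibration is good to about 2 mm. A picture is of the moment at which its call begins: read the wrist's pose just before it. calibration takes no time and is no camera call; for the wrist camera it gives the pose at the moment of the call.
- bot.close_job(): hands the job in, once; it reports no verdict.
The state is a dict: "t": time; "qpos": joint angles; "joint_velocities": joint speeds; "joint_torque": joint torques, N m; "eef_pos": TCP position; "orientation": TCP orientation; "force": force on the tool from outside, world axes, zero at the start; "moment": the same for the moment, N m; "finger_gap": finger opening in m.
Only numpy, scipy, OpenCV 4.12 (cv2) and the standard library are available. Lean on these libraries where they do the work, as an engineer would, in place of code of your own. Each camera call takes 0.05 s, during which the arm holds its last target.

## Task

Get the longer of the two aluminium boxes ready for engraving: push it along the laser engraver's bed into the steel corner stop, so that its long side lies flush along the stop's long arm and its end is tight against the short arm, and slide the flat steel setup block up to the box's other end, one long side of the block flat against that end and roughly in its middle, to keep the box from creeping. Do it only by pushing with the fingers: do not pick up, lift or tip anything, and leave everything else where it is.

Things in the scene. Friction and masses are not known exactly. Their poses are not given: they have to be found in the camera images.
- engraver: Open-frame laser engraver on the bench, fixed. Origin: centre of its underside at bench level; x to its rear, y to its left. Flat bed 460 (x) x 520 (y) mm around the origin, its top 22 mm above the bench. Rails around it centred at x = +-280, y = +-305, tops at 65 mm. Parked at the rear: gantry beam x 210 to 230, up to 120 mm high; laser head x 153 to 205, y -250 to -190, up to 163 mm.
- corner_stop: Steel L-shaped corner stop screwed to the bed's rear left, fixed. Origin: inner corner of the L, at bed level. Long arm: from the corner along -y for 250 mm, inner face the plane x = 0, looking to -x (towards the robot). Short arm: along -x for 110 mm, inner face the plane y = 0, looking to -y. Arms 22 mm wide, 14 mm high, three screw heads on top up to 21 mm.
- box: The longer of two die-cast aluminium boxes, loose on the bed: 80 (x) x 145 (y) x 42 (z) mm, 0.25 to 0.5 kg. Origin: centre of its underside, y along its length. It starts nearer and to the right of its place in the stop, axes within 30 degrees of the stop's; its -y end is the one away from the short arm. In place its origin is 40 mm from the long arm's face, 72.5 mm from the short arm's.
- block: Flat steel setup block with rows of holes, loose on the bed right of the box: 75 (x, its long sides) x 50 (y) x 25 (z) mm, 0.5 to 0.7 kg. Origin: centre of its underside, x along its length. It starts with its axes within 30 degrees of the stop's, +y side towards the box. In place its origin is 97.5 mm from the box's origin along the box's -y.
- small_box: Small die-cast aluminium box, 50 x 90 x 30 mm, loose on the front left of the bed, not part of the job. Origin: centre of its underside, y along its length.
- gauge: Stepped aluminium focus gauge, 28 mm wide and 46 mm tall, standing loose on the bed behind or past the end of the long arm, not part of the job. Origin: centre of its underside.
- tape: Cardboard-coloured ring of tape, 56 mm wide, 18 mm high, loose on the bed behind or past the end of the long arm, not part of the job. Origin: centre of its underside.
- driver: Screwdriver, 150 mm long, lying along the front edge of the bed, not part of the job. Its x axis runs along it towards the tip.
- mug: White mug, 80 mm wide and 95 mm high, on the bench to the right of the engraver, not part of the job. Origin: centre of its underside.
- glue: Glue bottle, 60 mm wide and 150 mm high, on the bench left of the engraver, not part of the job. Origin: centre of its underside.
- multimeter: Grey hand-held multimeter, 82 x 150 x 34 mm, flat on the bench left of the engraver, not part of the job. Origin: centre of its underside.
- caliper: Caliper, 235 mm long, flat on the bench right of the engraver, not part of the job. Origin: centre of its underside.
Mind the look-alikes: they are no part of the job. Leave any pink or red look-alike of the box alone.

How it is judged:
By the outcome, as a careful person would: the job done as asked, in the order asked, and still so for the second after the job is handed in, with the robot touching nothing.
It also fails if it takes over 72 s, if anything falls off the work surface, if the arm or the gripper's body presses on something with over 40 N, if the wrist force passes 120 N, or if a joint passes its speed limit or range.

## Working session

There is one attempt and no reset: what is moved stays moved. The work goes in short steps, Python scripts to look and compute and a shell command to move; the robot and the scene stay as the last step left them, time stands still between calls to the robot, and variables do not carry over. Pictures are saved under pics/ and viewed, and the job is handed in when it is done.

```bash
mkdir -p pics; ls
cat > h.py <<'E'
import numpy as np,cv2
from rig import bot
def grab(n,f):
    c=bot.calibration(n); p,d=bot.grab_frame(n); cv2.imwrite('pics/'+f+'.png',p)
    np.savez('pics/'+f+'.npz',p=p,d=d,**{k:np.array(v) for k,v in c.items()}); return p,d,c
def load(f):
    z=np.load('pics/'+f+'.npz'); return z['p'],z['d'],{k:z[k] for k in ('fov_y','cx','cy','k1','R','t')}
def K(c):
    f=192/np.tan(np.radians(float(c['fov_y']))/2); return np.array([[f,0,float(c['cx'])],[0,f,float(c['cy'])],[0,0,1]])
def slopes(c,uv):
    uv=np.asarray(uv,float).reshape(-1,1,2)
    return cv2.undistortPoints(uv,K(c),np.array([float(c['k1']),0,0,0])).reshape(-1,2)
def plane(c,uv,z):
    s=slopes(c,uv); R=np.array(c['R']);t=np.array(c['t']).ravel()
    o=-R.T@t; d=np.c_[s,np.ones(len(s))]@R
    return o+d*((z-o[2])/d[:,2])[:,None]
def pts(c,d):
    v,u=np.mgrid[:384,:512]; s=slopes(c,np.c_[u.ravel(),v.ravel()]); dd=d.ravel()[:,None]
    R=np.array(c['R']);t=np.array(c['t']).ravel()
    return ((np.c_[s,np.ones(len(s))]*dd-t)@R).reshape(384,512,3)
def pix(c,X):
    r,_=cv2.Rodrigues(np.array(c['R'],float)); return cv2.projectPoints(np.asarray(X,float).reshape(-1,1,3),r,np.array(c['t'],float),K(c),np.array([float(c['k1']),0,0,0]))[0].reshape(-1,2)
E
python3 - <<'E'
from h import *
for n in('top','scene'):
    p,d,c=grab(n,n+'0'); print(n,{k:np.round(np.array(v),3).tolist() for k,v in c.items()})
s=bot.sense(); print(s['t'],s['eef_pos'],s['orientation'],s['force'],s['finger_gap'])
E
```

```text
pics
top {'fov_y': 42.657, 'cx': 254.232, 'cy': 191.24, 'k1': -0.135, 'R': [[0.007, -1.0, -0.016], [-0.996, -0.006, -0.094], [0.093, 0.017, -0.995]], 't': [0.018, 0.485, 1.823]}
scene {'fov_y': 48.065, 'cx': 256.321, 'cy': 188.536, 'k1': -0.071, 'R': [[-0.141, 0.99, 0.009], [0.756, 0.114, -0.644], [-0.639, -0.084, -0.765]], 't': [0.056, -0.317, 1.552]}
0.1 [0.22291166 0.50222621 0.20401178] [ 8.38379866e-01  5.45085419e-01 -9.21460944e-04  4.87318065e-04] [-0.03453459 -0.33812999 -0.56946674] 0.08539013767202051
```

View pics/top0.png

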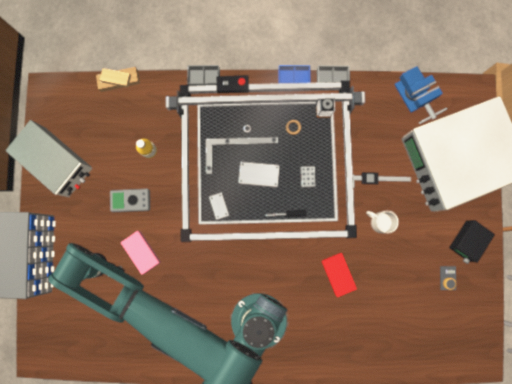

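View pics/scene0.png

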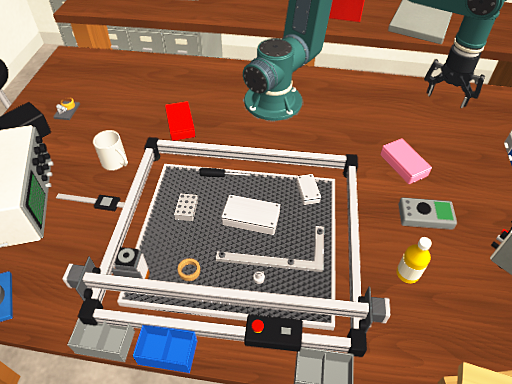

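The top view shows the box at (259,174), the block at (308,177), the stop's corner at about (212,144), the gauge at (247,128), the tape at (293,127), the small box at (219,206) and the driver at (285,214). The scene view agrees.

Run:
```python
from h import *
p,d,c=load('top0')
cv2.imwrite('pics/top0z.png',cv2.resize(p[90:245,160:370],None,fx=3.7,fy=3.7,interpolation=cv2.INTER_CUBIC))
hsv=cv2.cvtColor(p,cv2.COLOR_BGR2HSV)
m=((hsv[...,1]<60)&(hsv[...,2]>150)).astype(np.uint8)
m[:105]=0;m[228:]=0;m[:,:203]=0;m[:,335:]=0
n,l,st,ce=cv2.connectedComponentsWithStats(m)
P=pts(c,d)
for i in range(1,n):
    if st[i,4]<25: continue
    k=l==i; zt=np.median(P[k][:,2]); cs,_=cv2.findContours(k.astype(np.uint8),0,2)
    r=cv2.minAreaRect(plane(c,np.vstack(cs).reshape(-1,2),zt)[:,:2].astype(np.float32)*1000)
    print(st[i],ce[i].round(1),'z',zt.round(4),'rect',np.round(r[0],1),np.round(r[1],1),round(r[2],1))
p,d,c=load('scene0')
cv2.imwrite('pics/scene0z.png',cv2.resize(p[130:320,110:350],None,fx=3.1,fy=3.1,interpolation=cv2.INTER_CUBIC))
```

```text
[203 105  35   1  35] [220. 105.] z 0.0187 rect [818.  155.7] [131.2   0. ] -90.0
[317 105  18 107 330] [329.7 138.7] z 0.0222 rect [ 615.6 -247.6] [ 65.4 405.8] 89.4
[243 125   8   7  32] [246.1 128.3] z 0.0316 rect [724.8  52.3] [23.2 26.6] 0.2
[206 139  20  35 265] [211.2 151. ] z 0.0345 rect [616.9 168.1] [129.9  72.1] 0.8
[229 138  44   6 240] [249.6 140.4] z 0.0341 rect [676.1  36.7] [ 19.2 162.4] 0.2
[238 162  41  25 872] [258.4 173.8] z 0.0618 rect [546.4   6.1] [146.1  82.1] 84.9
[301 167  14  20 265] [307.5 176.2] z 0.0446 rect [ 539.2 -176.9] [48.5 71.6] 89.9
[209 193  20  27 341] [218.4 205.7] z 0.05 rect [428.4 153.6] [91.5 51.4] 19.1
[203 217 132   7 381] [268.3 220.8] z 0.0191 rect [374.5 -32.9] [ 13.  491.7] 2.1
```

View pics/top0z.png

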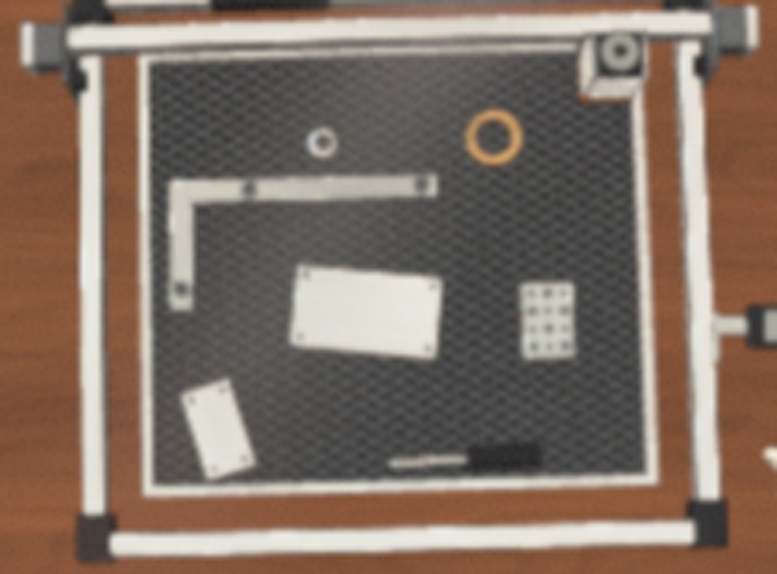

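View pics/scene0z.png

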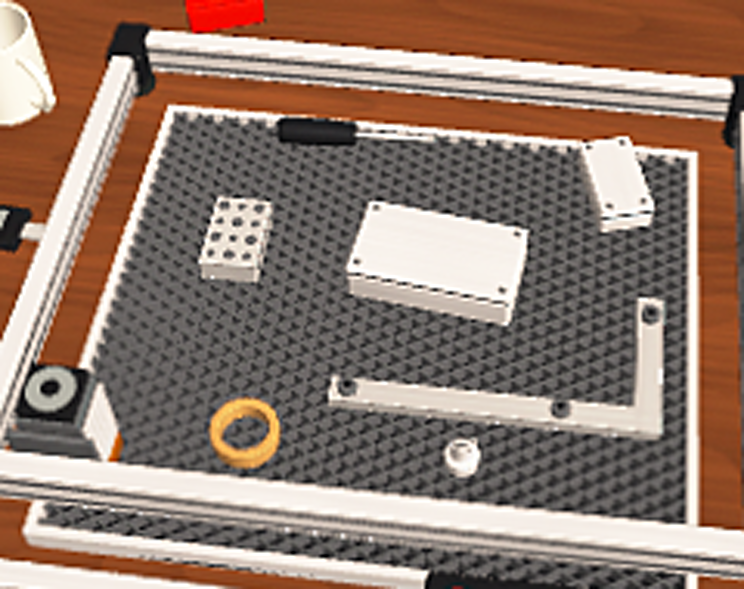

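Run:
```python
from h import *
p,d,c=load('top0')
g=cv2.cvtColor(p,cv2.COLOR_BGR2GRAY).astype(np.float32)
gx=cv2.resize(g,None,fx=1,fy=1)
from scipy.ndimage import map_coordinates as mc
def edges(u0,u1,v0,v1,ax,pol,z):
    # subpixel edge per column (ax=0: search along v) 
    o=[]
    if ax==0:
        for u in np.arange(u0,u1+1):
            v=np.arange(v0,v1,.1); dd=np.gradient(mc(g,[v,np.full_like(v,u)],order=3))*pol
            o.append((u,v[dd.argmax()]))
    else:
        for v in np.arange(v0,v1+1):
            u=np.arange(u0,u1,.1); dd=np.gradient(mc(g,[np.full_like(u,v),u],order=3))*pol
            o.append((u[dd.argmax()],v))
    W=plane(c,o,z)[:,:2]*1000
    vx,vy,x0,y0=cv2.fitLine(W.astype(np.float32),cv2.DIST_HUBER,0,.5,.01).ravel()
    print('line dir deg',np.degrees(np.arctan2(vy,vx)).round(2),'pt',x0.round(1),y0.round(1)); return
print('long inner');edges(216,274,141,147,0,-1,.036)
print('long outer');edges(210,274,136,140.5,0,1,.036)
print('short inner');edges(210,216,148,170,1,-1,.036)
print('short outer');edges(203,209,142,170,1,1,.036)
```

```text
long inner
line dir deg -88.22 pt 665.2 41.0
long outer
line dir deg -88.67 pt 686.7 82.9
short inner
line dir deg 1.08 pt 608.0 182.1
short outer
line dir deg 1.3 pt 617.9 206.6
```

```bash
python3 -m handwheel '[[0.05,-0.05,0.03,0,0,0.14,0.45],[0.1,-0.1,0.05,0,0,0.28,0.45],[0.13,-0.15,0.05,0,0,0.419,0.45],[0.16,-0.2,0.05,0,0,0.419,0.45],[0.19,-0.25,0.05,0,0,0.419,0.45],[0.2,-0.3,0.05,0,0,0.419,0.45],[0.2,-0.35,0.05,0,0,0.419,0.45],[0.2,-0.4,0.05,0,0,0.419,0.45]]' 30; python3 -m handwheel '[[0,-0.04,0,0,0,0,0.45],[0,-0.08,0,0,0,0,0.45],[0,-0.08,0,0,0,0,0.45],[0,-0.08,0,0,0,0,0.45]]'
python3 - <<'E'
from h import *
s=bot.sense();print(s['t'],s['eef_pos'],s['orientation'],s['qpos'],s['finger_gap'])
grab('wrist','w1')
E
```

```text
t: 0.9
eef_pos: [0.4116, 0.1739, 0.2526]
orientation: [0.707, 0.708, -0.001, 0.001]
force: [1.0, -0.3, 1.1]
finger_gap: 0.0386
t: 1.3
eef_pos: [0.4115, 0.0934, 0.2523]
orientation: [0.708, 0.707, -0.001, 0.0]
force: [-0.1, 1.0, 0.2]
finger_gap: 0.0383
1.3 [0.41149924 0.09340792 0.25227268] [ 7.07540188e-01  7.06672068e-01 -1.20693831e-03  1.17357153e-04] [ 9.01209115e-02 -2.03839703e-01  1.55430405e+00 -1.76893608e-03
  1.79283223e+00 -1.47983578e+00] 0.038279678384135984
```

View pics/w1.png

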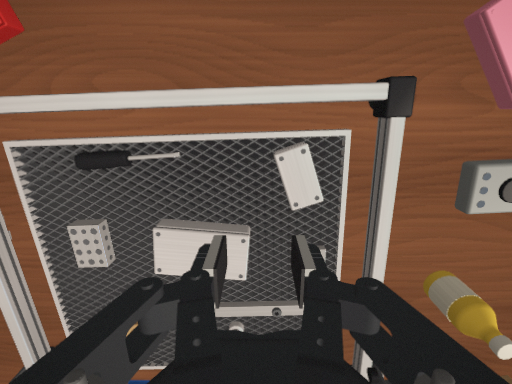

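The wrist view shows the box at about (200,250) and the block at (92,243). The fingers are half open and clear of everything. I'll lower them on the near side of the box's long side, jaws along the stop's long arm.

```bash
python3 -m handwheel '[[0.028,-0.04,0,0,0,0.025,0.8],[0.053,-0.085,0,0,0,0.025,0.8],[0.053,-0.085,-0.05,0,0,0.025,0.8],[0.053,-0.085,-0.1,0,0,0.025,0.8],[0.053,-0.085,-0.15,0,0,0.025,0.8],[0.053,-0.085,-0.19,0,0,0.025,0.8],[0.053,-0.085,-0.22,0,0,0.025,0.8],[0.053,-0.085,-0.22,0,0,0.025,0.8]]'
python3 - <<'E'
from h import *
s=bot.sense();print(s['t'],s['eef_pos'],s['orientation'],s['finger_gap'])
grab('top','t2');p,d,c=grab('scene','s2')
cv2.imwrite('pics/s2z.png',cv2.resize(p[90:320,90:370],None,fx=2.6,fy=2.6,interpolation=cv2.INTER_CUBIC))
E
```

```text
t: 2.15
eef_pos: [0.4599, 0.0114, 0.0269]
orientation: [0.697, 0.717, -0.005, -0.005]
force: [0.0, -0.5, 0.5]
finger_gap: 0.0683
2.15 [0.45990113 0.01138903 0.02691644] [ 0.69689885  0.71713741 -0.00481677 -0.00476755] 0.0682857119823608
```

View pics/s2z.png

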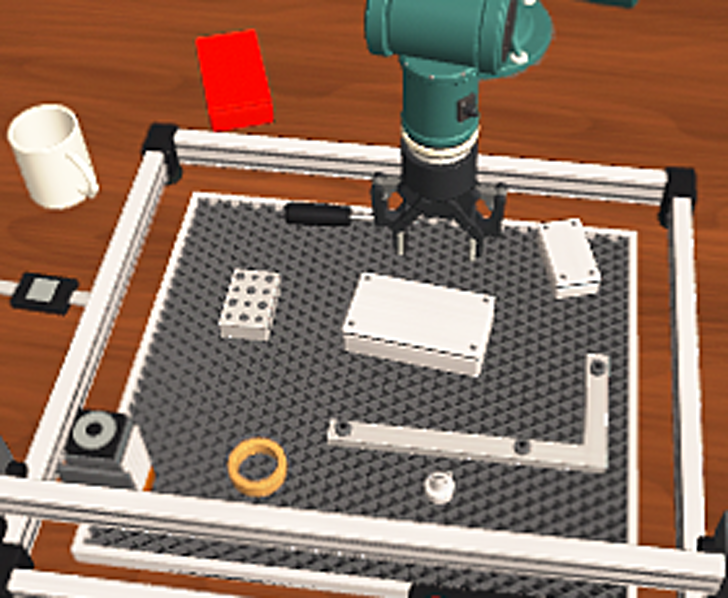

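The scene view shows both fingers on the bed between the driver and the box, level with the box's long side (crop 400–475, 250) and touching nothing. Now I push towards the long arm.

```bash
python3 -m handwheel '[[0.02,-0.004,0.004,0,0,0,0.8],[0.035,-0.004,0.005,0,0,0,0.8],[0.048,-0.004,0.005,0,0,0,0.8],[0.06,-0.004,0.005,0,0,0,0.8],[0.072,-0.004,0.005,0,0,0,0.8],[0.084,-0.004,0.005,0,0,0,0.8],[0.095,-0.004,0.005,0,0,0,0.8],[0.103,-0.004,0.005,0,0,0,0.8]]'
python3 - <<'E'
from h import *
s=bot.sense();print(s['t'],s['eef_pos'],s['orientation'],s['finger_gap'],s['force'])
p,d,c=grab('top','t3');cv2.imwrite('pics/t3z.png',cv2.resize(p[90:245,160:370],None,fx=3.7,fy=3.7,interpolation=cv2.INTER_CUBIC));p,d,c=grab('scene','s3')
cv2.imwrite('pics/s3z.png',cv2.resize(p[90:320,90:370],None,fx=2.6,fy=2.6,interpolation=cv2.INTER_CUBIC))
E
```

```text
t: 3.05
eef_pos: [0.5687, 0.0065, 0.0376]
orientation: [0.697, 0.717, -0.001, -0.0]
force: [-0.0, -0.1, 0.0]
finger_gap: 0.0685
3.05 [0.56867034 0.0064809  0.03756146] [ 6.97142456e-01  7.16931492e-01 -1.26344653e-03 -1.88189696e-04] 0.06850696726027321 [-0.00738866 -0.11275758  0.04372112]
```

View pics/s3z.png

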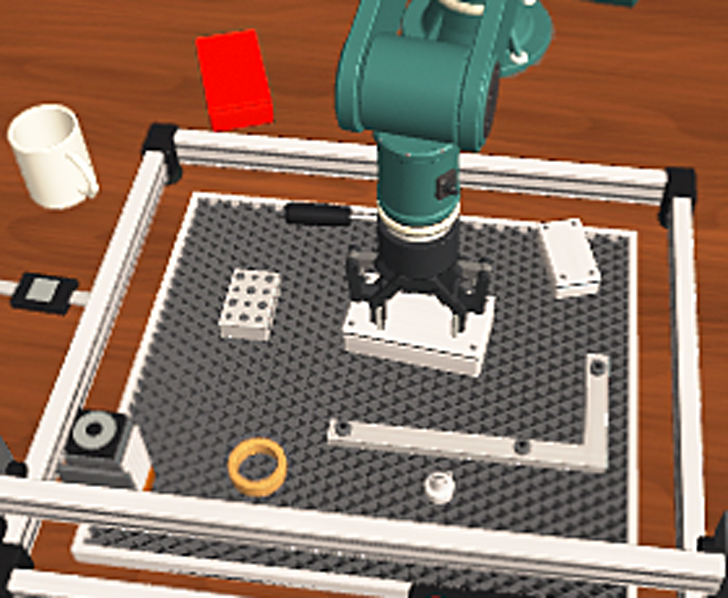

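View pics/t3z.png

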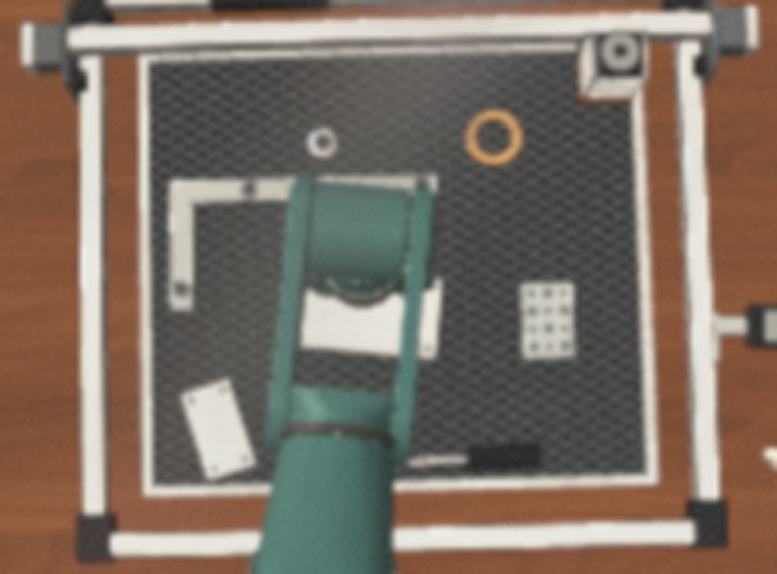

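The fingers seem to stand over the box and the box has not moved, with no force felt. So the open tips must sit higher than I assumed. I'll check the tip height by projecting into the scene picture.

Run:
```python
from h import *
for f,x,y in(('s2',.4599,.0114),('s3',.5687,.0065)):
    p,d,c=load(f)
    for z in(.03,.05,.07): print(f,z,((pix(c,[[x,y-.041,z],[x,y+.041,z]])-[90,90])*2.6).round().tolist())
p,d,c=load('s3');P=pts(c,d)
g=cv2.cvtColor(p,cv2.COLOR_BGR2GRAY)
for v in range(200,220,2): print(v,[(g[v,u],*(P[v,u]*1000).round().astype(int)) for u in (235,266)])
print(np.median(P[165:175,300:310].reshape(-1,3),0),P[212:218,225:228,2].ravel().round(3))
```

```text
s2 0.03 [[398.0, 264.0], [472.0, 272.0]]
s2 0.05 [[398.0, 252.0], [473.0, 260.0]]
s2 0.07 [[398.0, 240.0], [473.0, 248.0]]
s3 0.03 [[377.0, 342.0], [455.0, 352.0]]
s3 0.05 [[377.0, 331.0], [455.0, 340.0]]
s3 0.07 [[376.0, 319.0], [456.0, 329.0]]
200 [(np.uint8(52), np.int64(565), np.int64(-33), np.int64(120)), (np.uint8(49), np.int64(561), np.int64(47), np.int64(130))]
202 [(np.uint8(24), np.int64(583), np.int64(-29), np.int64(135)), (np.uint8(38), np.int64(565), np.int64(47), np.int64(126))]
204 [(np.uint8(40), np.int64(583), np.int64(-29), np.int64(127)), (np.uint8(38), np.int64(569), np.int64(48), np.int64(123))]
206 [(np.uint8(37), np.int64(583), np.int64(-30), np.int64(118)), (np.uint8(52), np.int64(582), np.int64(49), np.int64(132))]
208 [(np.uint8(167), np.int64(583), np.int64(-30), np.int64(111)), (np.uint8(41), np.int64(581), np.int64(49), np.int64(123))]
210 [(np.uint8(207), np.int64(584), np.int64(-30), np.int64(103)), (np.uint8(32), np.int64(582), np.int64(50), np.int64(116))]
212 [(np.uint8(204), np.int64(584), np.int64(-30), np.int64(94)), (np.uint8(104), np.int64(582), np.int64(50), np.int64(107))]
214 [(np.uint8(196), np.int64(582), np.int64(-31), np.int64(83)), (np.uint8(109), np.int64(575), np.int64(50), np.int64(89))]
216 [(np.uint8(185), np.int64(582), np.int64(-31), np.int64(74)), (np.uint8(102), np.int64(577), np.int64(50), np.int64(84))]
218 [(np.uint8(252), np.int64(581), np.int64(-31), np.int64(64)), (np.uint8(255), np.int64(568), np.int64(49), np.int64(63))]
[3.22879641e-01 1.39471690e-01 2.20013415e-04] [0.066 0.065 0.063 0.067 0.061 0.063 0.065 0.066 0.061 0.063 0.061 0.063
 0.065 0.065 0.065 0.062 0.064 0.066]
```

Run:
```python
from h import *
s=bot.sense();print(s['t'],s['eef_pos'],s['orientation'],s['finger_gap'],s['force'])
p,d,c=grab('wrist','w4')
p,d,c=load('s3');cv2.imwrite('pics/s3zz.png',cv2.resize(p[150:240,210:300],None,fx=6,fy=6,interpolation=cv2.INTER_NEAREST))
```

```text
3.15 [0.56858081 0.00639962 0.03739353] [ 6.97148594e-01  7.16925470e-01 -1.29405484e-03 -1.85080547e-04] 0.06828054474689929 [ 0.41343311 -0.18874247 -0.05496701]
```

View pics/w4.png

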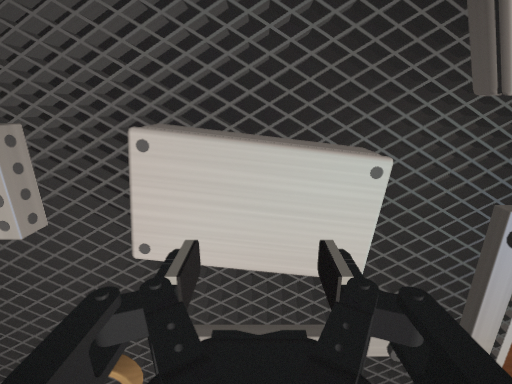

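View pics/s3zz.png

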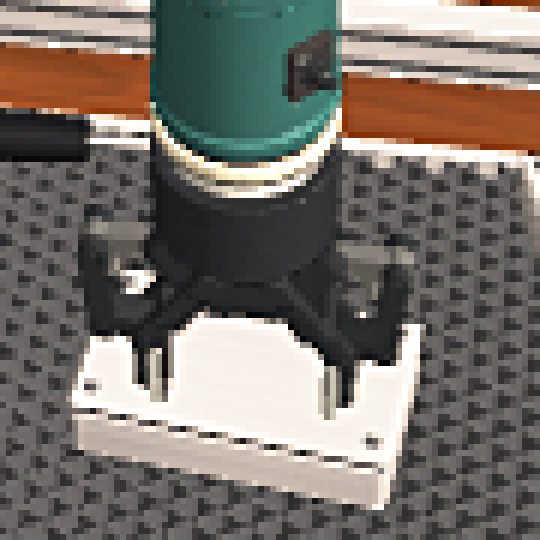

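Run:
```python
from h import *
p,d,c=load('w4');P=pts(c,d)*1000
for u,v in((330,245),(328,241),(335,280),(193,243),(190,250),(180,280),(260,200),(250,150),(80,80),(450,300),(505,230),(10,220)): print(u,v,P[v,u].round(1),d[v,u].round(3))
print(-np.array(c['R']).T@np.array(c['t']))
m=(d>0)&(P[...,2]<110)&(P[...,2]>55); 
for uu in((150,215),(310,365)):
    k=np.zeros_like(m);k[235:320,uu[0]:uu[1]]=1;q=P[m&k&(d<.2)];print(len(q),q.min(0) if len(q) else 0,q.max(0) if len(q) else 0)
```

```text
330 245 [555.6  43.2  80.9] 0.14
328 241 [555.8  43.4  76. ] 0.145
335 280 [560.7  40.2 104. ] 0.12
193 243 [558.1 -29.6  77.9] 0.143
190 250 [557.7 -29.1  86.1] 0.135
180 280 [560.5 -28.5 107.1] 0.116
260 200 [537.7   5.9  63.3] 0.151
250 150 [ 5.096e+02 -3.000e-01  6.350e+01] 0.142
80 80 [ 473.4 -116.4   13.8] 0.177
450 300 [642.1 174.9  15. ] 0.231
505 230 [564.5 179.6  36.7] 0.186
10 220 [ 562.2 -157.5   46.6] 0.173
[0.48809103 0.00387923 0.20589284]
2963 [557.11299949 -60.445763    61.6337116 ] [582.33345426 -20.62001494 109.98462496]
2832 [554.77951387  36.03116292  61.59840064] [588.23862686  72.04241595 109.90289889]
```

Run:
```python
from h import *
p,d,c=load('w4');P=pts(c,d)*1000
for u in(186,192,197,322,328,334): print(u,[(v,int(P[v,u,2]),int(P[v,u,0])) for v in range(234,250)])
p,d,c=load('w1');P=pts(c,d)*1000
for u in(218,223,300,305): print(u,[(v,int(P[v,u,2])) for v in range(228,250)])
```

```text
186 [(234, 63, 560), (235, 63, 560), (236, 62, 561), (237, 62, 562), (238, 63, 562), (239, 63, 563), (240, 73, 558), (241, 76, 557), (242, 77, 557), (243, 78, 557), (244, 78, 558), (245, 80, 558), (246, 81, 558), (247, 82, 557), (248, 84, 557), (249, 84, 558)]
192 [(234, 63, 560), (235, 62, 561), (236, 63, 561), (237, 63, 562), (238, 62, 563), (239, 63, 563), (240, 74, 558), (241, 76, 557), (242, 76, 558), (243, 77, 558), (244, 79, 557), (245, 79, 558), (246, 81, 557), (247, 82, 557), (248, 83, 557), (249, 83, 558)]
197 [(234, 62, 560), (235, 63, 560), (236, 63, 561), (237, 63, 561), (238, 63, 562), (239, 63, 563), (240, 72, 558), (241, 73, 559), (242, 73, 560), (243, 73, 560), (244, 74, 560), (245, 73, 561), (246, 74, 561), (247, 73, 562), (248, 74, 563), (249, 74, 563)]
322 [(234, 63, 557), (235, 63, 558), (236, 62, 559), (237, 63, 560), (238, 63, 560), (239, 64, 560), (240, 74, 556), (241, 75, 556), (242, 77, 556), (243, 77, 556), (244, 77, 556), (245, 78, 556), (246, 78, 557), (247, 77, 558), (248, 79, 558), (249, 78, 559)]
328 [(234, 62, 558), (235, 63, 558), (236, 63, 559), (23
[... 807 characters left out ...]
), (235, 284), (236, 285), (237, 286), (238, 287), (239, 287), (240, 289), (241, 290), (242, 291), (243, 291), (244, 291), (245, 292), (246, 291), (247, 292), (248, 293), (249, 292)]
300 [(228, 16), (229, 21), (230, 21), (231, 14), (232, 16), (233, 20), (234, 22), (235, 283), (236, 285), (237, 286), (238, 287), (239, 288), (240, 289), (241, 290), (242, 291), (243, 293), (244, 294), (245, 294), (246, 296), (247, 298), (248, 298), (249, 298)]
305 [(228, 13), (229, 17), (230, 20), (231, 21), (232, 20), (233, 4), (234, 8), (235, 11), (236, 13), (237, 16), (238, 20), (239, 288), (240, 290), (241, 291), (242, 291), (243, 293), (244, 294), (245, 294), (246, 297), (247, 296), (248, 298), (249, 299)]
```

The wrist depth gives tip heights of 73 mm (TCP reading 37 mm, gap 68 mm) and 283 mm (TCP reading 252 mm, gap 38 mm). The real tips are therefore 31–36 mm above the reported TCP, and the fingers skimmed over the box without touching it. I'll go back and descend with that offset.

```bash
python3 -m handwheel '[[0,0,0.025,0,0,0,0.8],[-0.05,0,0.025,0,0,0,0.8],[-0.1,0,0.025,0,0,0,0.8],[-0.105,0,0.025,0,0,0,0.8],[-0.105,0,0.0,0,0,0,0.8],[-0.105,0,-0.02,0,0,0,0.8],[-0.105,0,-0.031,0,0,0,0.8],[-0.105,0,-0.031,0,0,0,0.8]]'
python3 - <<'E'
from h import *
p,d,c=grab('wrist','w5');P=pts(c,d)*1000
s=bot.sense();print(s['t'],s['eef_pos'],s['orientation'],s['finger_gap'],s['force'])
for u in(186,192,322,328): print(u,[(v,int(P[v,u,2]),int(P[v,u,0])) for v in range(234,250)])
E
```

```text
t: 4.0
eef_pos: [0.4612, 0.0066, 0.0045]
orientation: [0.697, 0.717, -0.003, -0.002]
force: [0.7, 0.0, 0.2]
finger_gap: 0.0682
4.05 [0.46240959 0.00647306 0.00578259] [ 0.69716556  0.71690622 -0.00207914 -0.00115311] 0.06849637844172152 [-0.99518896 -0.67569397  0.57698165]
186 [(234, 21, 457), (235, 20, 458), (236, 20, 459), (237, 6, 467), (238, 5, 468), (239, 5, 469), (240, 42, 450), (241, 42, 451), (242, 44, 450), (243, 44, 451), (244, 46, 450), (245, 48, 450), (246, 48, 450), (247, 49, 451), (248, 50, 450), (249, 51, 451)]
192 [(234, 17, 459), (235, 173, 381), (236, 19, 459), (237, 20, 460), (238, 21, 460), (239, 21, 460), (240, 42, 450), (241, 43, 450), (242, 44, 450), (243, 45, 451), (244, 47, 450), (245, 47, 451), (246, 48, 450), (247, 49, 450), (248, 50, 450), (249, 51, 451)]
322 [(234, 11, 460), (235, 12, 460), (236, 14, 459), (237, 16, 459), (238, 17, 459), (239, 19, 459), (240, 41, 449), (241, 42, 449), (242, 44, 448), (243, 44, 449), (244, 43, 450), (245, 44, 450), (246, 45, 450), (247, 44, 451), (248, 44, 452), (249, 46, 451)]
328 [(234, 14, 458), (235, 15, 458), (236, 16, 458), (237, 18, 458), (238, 19, 458), (239, 20, 459), (240, 42, 448), (241, 43, 448), (242, 45, 448), (243, 45, 448), (244, 47, 448), (245, 47, 448), (246, 48, 449), (247, 49, 449), (248, 50, 449), (249, 51, 449)]
```

View pics/w5.png

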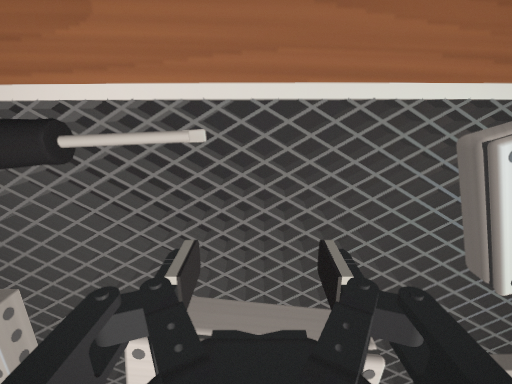

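The tips are now at about 41 mm and the near side of the box lies ahead, at row 310 of the image. Pushing.

```bash
python3 -m handwheel '[[0.015,0,-0.005,0,0,0,0.8],[0.028,0,-0.006,0,0,0,0.8],[0.041,0,-0.006,0,0,0,0.8],[0.054,0,-0.006,0,0,0,0.8],[0.067,0,-0.006,0,0,0,0.8],[0.08,0,-0.006,0,0,0,0.8],[0.092,0,-0.006,0,0,0,0.8],[0.1,0,-0.006,0,0,0,0.8]]'
python3 - <<'E'
from h import *
p,d,c=grab('wrist','w6')
s=bot.sense();print(s['t'],s['eef_pos'],s['orientation'],s['finger_gap'],s['force'])
p,d,c=grab('scene','s6')
cv2.imwrite('pics/s6z.png',cv2.resize(p[90:320,90:370],None,fx=2.6,fy=2.6,interpolation=cv2.INTER_CUBIC))
E
```

```text
t: 4.85
eef_pos: [0.5638, 0.0064, 0.0005]
orientation: [0.697, 0.717, -0.002, -0.001]
force: [-2.0, -0.4, 1.7]
finger_gap: 0.0685
4.9 [5.64945791e-01 6.33556241e-03 4.92394437e-04] [ 6.97180528e-01  7.16894578e-01 -1.20337197e-03 -1.63684207e-04] 0.0683524816008415 [ 2.09363374  0.2024068  -0.57487304]
```

View pics/s6z.png

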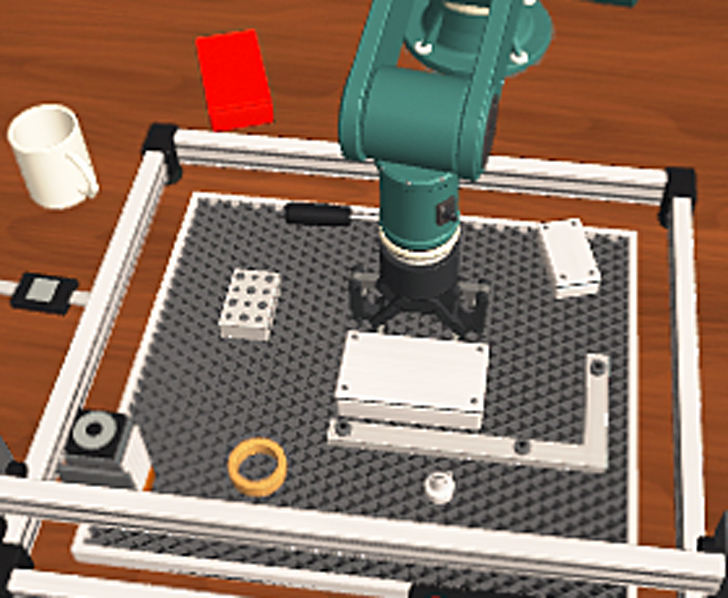

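The box has moved and squared up: about 8 mm short of the long arm, overlapping its right end. Next I retreat, lift, turn a quarter turn and come down off the box's -y end.

```bash
python3 -m handwheel '[[-0.03,0,0,0,0,-0.14,0.5],[-0.03,0,0.05,0,0,-0.28,0.35],[-0.03,-0.03,0.08,0,0,-0.42,0.35],[0,-0.07,0.08,0,0,-0.56,0.35],[0.03,-0.105,0.08,0,0,-0.7,0.35],[0.049,-0.105,0.08,0,0,-0.84,0.35],[0.049,-0.105,0.08,0,0,-0.98,0.35],[0.049,-0.105,0.08,0,0,-1.12,0.35]]';python3 -m handwheel '[[0,0,0,0,0,-0.14,0.35],[0,0,0,0,0,-0.28,0.35],[0,0,0,0,0,-0.4,0.35],[0,0,0,0,0,-0.445,0.35]]'
python3 - <<'E'
from h import *
p,d,c=grab('wrist','w7');P=pts(c,d)*1000
s=bot.sense();print(s['t'],s['eef_pos'],s['orientation'],np.degrees(2*np.arctan2(s['orientation'][1],s['orientation'][0])),s['finger_gap'],s['qpos'])
E
```

```text
t: 5.75
eef_pos: [0.6136, -0.0992, 0.0801]
orientation: [0.972, 0.234, -0.001, -0.001]
force: [-0.1, -0.5, 0.4]
finger_gap: 0.03
t: 6.15
eef_pos: [0.6135, -0.0992, 0.0802]
orientation: [1.0, 0.012, -0.0, -0.001]
force: [-0.9, 0.3, 0.7]
finger_gap: 0.0302
6.2 [ 0.61346457 -0.09913407  0.08023718] [ 9.99926541e-01  1.20442350e-02 -4.93867123e-04 -1.26667586e-03] 1.3802023163768555 0.030176489247952437 [-0.25266012  0.29886098  1.37268945  0.00219749  1.47165857 -0.27696846]
```

View pics/w7.png

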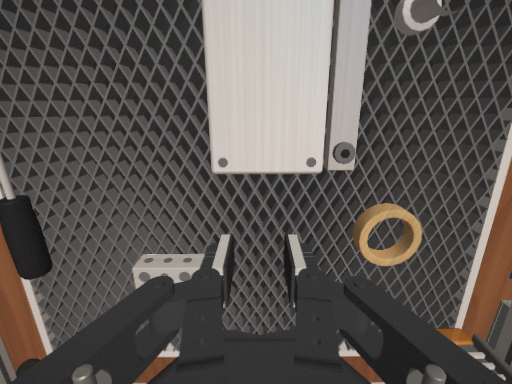

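The wrist view shows the box's -y end at row 170 (u 213–325), the long arm to its right (u 330–365), and the fingers clear at (225,240) and (297,240). I'll measure box and stop in this view.

Run:
```python
from h import *
p,d,c=load('w7')
P=pts(c,d)*1000
top=(abs(P[...,2]-64)<4); arm=(abs(P[...,2]-36)<3)
top[180:]=0;top[:,:195]=0;top[:,340:]=0
arm[175:]=0;arm[:,:325]=0;arm[:,375:]=0
def ln(q,n):
    vx,vy,x0,y0=cv2.fitLine(np.array(q,np.float32),cv2.DIST_HUBER,0,.5,.01).ravel()
    print(n,'dir',np.degrees(np.arctan2(vy,vx)).round(2),'pt',x0.round(1),y0.round(1),'x at y=-60..0..', [(x0+vx/vy*(y-y0)).round(1) for y in(-60,0,60)] if abs(vy)>.5 else '')
rows=range(15,150,3)
def e(m,r,side): 
    k=np.flatnonzero(m[r]); return (k[0]-.5 if side=='l' else k[-1]+.5, r)
ln(plane(c,[e(top,r,'l') for r in rows],.064)[:,:2]*1000,'box left')
ln(plane(c,[e(top,r,'r') for r in rows],.064)[:,:2]*1000,'box right')
ln(plane(c,[e(arm,r,'l') for r in rows],.036)[:,:2]*1000,'arm left(inner, maybe occluded)')
ln(plane(c,[e(arm,r,'r') for r in rows],.036)[:,:2]*1000,'arm right(outer)')
cols=range(222,318,4)
ln(plane(c,[(u,np.flatnonzero(top[:,u])[-1]+.5) for u in cols],.064)[:,:2]*1000,'box end')
print(np.median(P[...,2][top]),np.median(P[...,2][arm]))
```

```text
box left dir -88.24 pt 576.5 -10.7 x at y=-60..0.. [np.float32(578.0), np.float32(576.2), np.float32(574.3)]
box right dir -88.59 pt 655.0 -3.2 x at y=-60..0.. [np.float32(656.4), np.float32(655.0), np.float32(653.5)]
arm left(inner, maybe occluded) dir -88.46 pt 665.1 -0.6 x at y=-60..0.. [np.float32(666.7), np.float32(665.1), np.float32(663.5)]
arm right(outer) dir -88.18 pt 687.4 0.0 x at y=-60..0.. [np.float32(689.3), np.float32(687.4), np.float32(685.5)]
box end dir 1.41 pt 618.5 -64.1 x at y=-60..0.. 
63.49290217115984 35.45040870185688
```

Yaw is 1.5°, the gap to the long arm is 10 mm and there are about 101 mm to go to the short arm. I descend and push +y, stopping a little short.

```bash
python3 -m handwheel '[[0.003,0,-0.045,0,0,0,0.35],[0.003,0,-0.074,0,0,0,0.35],[0.003,0,-0.074,0,0,0,0.35],[0.003,0.015,-0.074,0,0,0,0.35],[0.003,0.028,-0.074,0,0,0,0.35],[0.002,0.041,-0.074,0,0,0,0.35],[0.002,0.054,-0.074,0,0,0,0.35],[0.002,0.067,-0.074,0,0,0,0.35]]';python3 -m handwheel '[[0,0.013,0,0,0,0,0.35],[-0.001,0.026,0,0,0,0,0.35],[-0.001,0.039,0,0,0,0,0.35],[-0.001,0.046,0,0,0,0,0.35],[-0.001,0.05,0,0,0,0,0.35]]'
python3 - <<'E'
from h import *
p,d,c=grab('wrist','w8')
s=bot.sense();print(s['t'],s['eef_pos'],s['finger_gap'],s['force'])
p,d,c=grab('scene','s8')
cv2.imwrite('pics/s8z.png',cv2.resize(p[90:320,90:370],None,fx=2.6,fy=2.6,interpolation=cv2.INTER_CUBIC))
E
```

```text
t: 7.0
eef_pos: [0.6165, -0.0312, 0.008]
orientation: [1.0, 0.012, 0.001, -0.001]
force: [0.5, -1.3, 2.7]
finger_gap: 0.0297
t: 7.5
eef_pos: [0.6155, 0.0196, 0.008]
orientation: [1.0, 0.013, 0.001, -0.001]
force: [-0.6, -1.5, 1.7]
finger_gap: 0.0299
7.55 [0.61545443 0.02001449 0.00794941] 0.02995409394859344 [-0.26700747  0.6588451   0.2943829 ]
```

View pics/s8z.png

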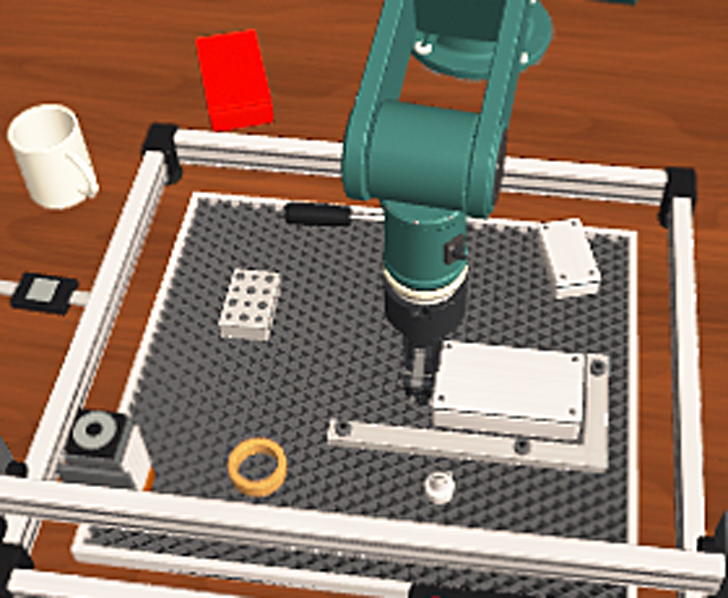

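View pics/w8.png

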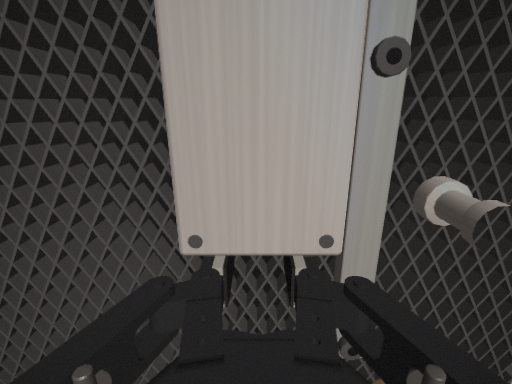

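The box is about 6 mm from the short arm (scene view) with a narrow gap left to the long arm. Now back to the long side for a flush push.

```bash
python3 -m handwheel '[[0,-0.025,0,0,0,0.0,0.35],[0,-0.025,0.045,0,0,0.145,0.5],[-0.02,-0.0,0.08,0,0,0.29,0.8],[-0.05,0.03,0.08,0,0,0.435,0.8],[-0.075,0.06,0.08,0,0,0.58,0.8],[-0.075,0.083,0.08,0,0,0.725,0.8],[-0.075,0.083,0.08,0,0,0.87,0.8],[-0.075,0.083,0.08,0,0,1.015,0.8]]';python3 -m handwheel '[[0,0,0,0,0,0.145,0.8],[0,0,0,0,0,0.29,0.8],[0,0,0,0,0,0.435,0.8],[0,0,0,0,0,0.555,0.8],[0,0,-0.04,0,0,0.555,0.8],[0,0,-0.08,0,0,0.555,0.8],[0,0,-0.086,0,0,0.555,0.8],[0,0,-0.086,0,0,0.555,0.8]]'
python3 - <<'E'
from h import *
p,d,c=grab('wrist','w9')
s=bot.sense();print(s['t'],s['eef_pos'],s['finger_gap'],s['force'],np.degrees(2*np.arctan2(s['orientation'][1],s['orientation'][0])),s['orientation'])
E
```

```text
t: 8.4
eef_pos: [0.5397, 0.1038, 0.0874]
orientation: [0.866, 0.5, -0.0, -0.002]
force: [0.9, -0.1, -0.5]
finger_gap: 0.0681
t: 9.2
eef_pos: [0.538, 0.1036, -0.0003]
orientation: [0.696, 0.718, -0.002, -0.004]
force: [0.5, -0.3, -0.6]
finger_gap: 0.0679
9.25 [0.53992694 0.10375587 0.00190674] 0.06805167990314065 [ 0.34662302  0.43610014 -0.18691035] 91.78891964498237 [ 6.95980588e-01  7.18057307e-01 -5.12217031e-04 -2.11231999e-03]
```

View pics/w9.png

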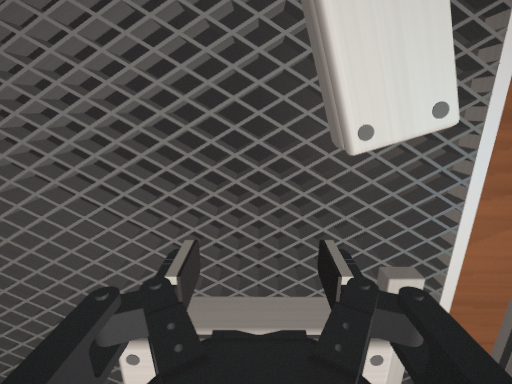

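```bash
python3 -m handwheel '[[0.01,0,0,0,0,-0.004,0.8],[0.017,0,0,0,0,-0.004,0.8],[0.022,0,0,0,0,-0.004,0.8],[0.025,0,0,0,0,-0.004,0.8],[0.028,0,0,0,0,-0.004,0.8],[0.031,0,0,0,0,-0.004,0.8],[0.0325,0,0,0,0,-0.004,0.8],[0.0325,0,0,0,0,-0.004,0.8]]'; python3 -m handwheel '[[0.001,0,0,0,0,0,0.8],[0.002,0,0,0,0,0,0.8]]'
```

```text
t: 10.05
eef_pos: [0.5723, 0.1038, 0.0018]
orientation: [0.697, 0.717, -0.001, -0.002]
force: [-1.9, 0.6, 1.6]
finger_gap: 0.0683
t: 10.25
eef_pos: [0.5721, 0.1037, 0.0017]
orientation: [0.697, 0.717, -0.003, -0.004]
force: [-9.6, -1.1, 5.8]
finger_gap: 0.0684
```

Contact with the long arm: the advance stops at 0.572 and the force rises. A little more, then look.

```bash
python3 -m handwheel '[[0.003,0,0,0,0,0,0.8],[0.003,0,0,0,0,0,0.8]]'; python3 -m handwheel '[[-0.015,0,0,0,0,-0.0,0.8],[-0.03,0,0.02,0,0,-0.145,0.35],[-0.03,-0.04,0.07,0,0,-0.29,0.35],[-0.03,-0.09,0.08,0,0,-0.435,0.35],[-0.01,-0.126,0.08,0,0,-0.58,0.35],[0.02,-0.13,0.08,0,0,-0.725,0.35],[0.048,-0.13,0.08,0,0,-0.87,0.35],[0.048,-0.13,0.08,0,0,-1.015,0.35]]';python3 -m handwheel '[[0,0,0,0,0,-0.145,0.35],[0,0,0,0,0,-0.29,0.35],[0,0,0,0,0,-0.435,0.35],[0,0,0,0,0,-0.555,0.35],[0,0,0,0,0,-0.555,0.35]]'
python3 - <<'E'
from h import *
p,d,c=grab('wrist','w10')
s=bot.sense();print(s['t'],s['eef_pos'],s['finger_gap'],s['force'],np.degrees(2*np.arctan2(s['orientation'][1],s['orientation'][0])),s['orientation'])
p,d,c=grab('top','t10')
cv2.imwrite('pics/t10z.png',cv2.resize(p[90:245,160:370],None,fx=3.7,fy=3.7,interpolation=cv2.INTER_CUBIC))
E
```

```text
t: 10.45
eef_pos: [0.5717, 0.1036, 0.0017]
orientation: [0.697, 0.717, -0.005, -0.007]
force: [-11.5, -0.2, 7.4]
finger_gap: 0.0683
t: 11.25
eef_pos: [0.6231, -0.0277, 0.0812]
orientation: [0.959, 0.284, 0.0, -0.008]
force: [-0.4, 0.3, -0.1]
finger_gap: 0.03
t: 11.75
eef_pos: [0.6236, -0.0278, 0.0811]
orientation: [1.0, 0.011, 0.003, -0.007]
force: [0.8, 0.6, -0.3]
finger_gap: 0.0297
11.8 [ 0.62355453 -0.02777531  0.08117115] 0.02949221279178254 [-0.31372891  0.51236667  0.147302  ] 1.369075078493298 [ 0.999898    0.01194678  0.0027562  -0.00732558]
```

View pics/w10.png

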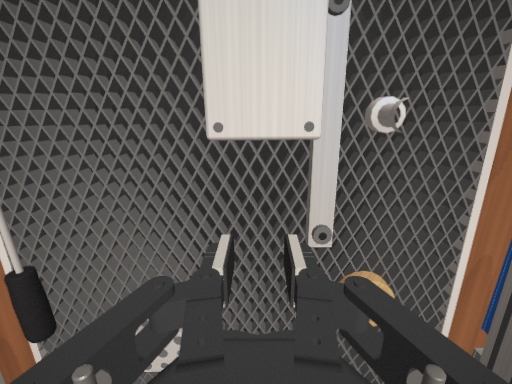

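View pics/t10z.png

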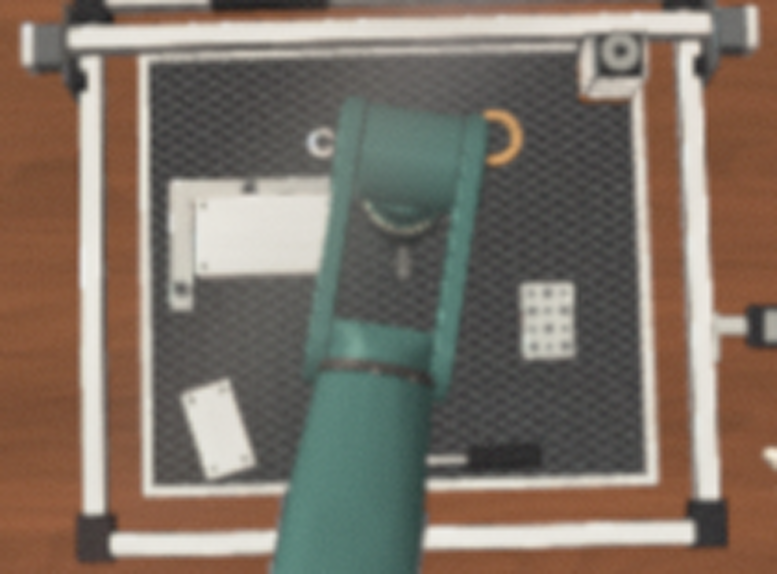

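The box lies along the long arm in both views, with a small gap left at its left end (top view). Now the end push, with a small tilt correction.

```bash
python3 -m handwheel '[[0,0,-0.04,-0.014,0.005,0,0.35],[0,0,-0.073,-0.014,0.005,0,0.35],[0,0.02,-0.073,-0.014,0.005,0,0.35],[0,0.035,-0.073,-0.014,0.005,0,0.35],[0,0.045,-0.073,-0.014,0.005,0,0.35],[0,0.049,-0.073,-0.014,0.005,0,0.35],[0,0.052,-0.073,-0.014,0.005,0,0.35],[0,0.054,-0.073,-0.014,0.005,0,0.35]]'; python3 -m handwheel '[[0,0.001,0,0,0,0,0.35],[0,0.002,0,0,0,0,0.35]]'
```

```text
t: 12.65
eef_pos: [0.6243, 0.0255, 0.0095]
orientation: [1.0, 0.012, 0.001, 0.0]
force: [-0.9, -2.8, 2.1]
finger_gap: 0.0298
t: 12.85
eef_pos: [0.6245, 0.0261, 0.0099]
orientation: [1.0, 0.012, 0.001, 0.002]
force: [0.1, -6.0, 1.1]
finger_gap: 0.0302
```

```bash
python3 -m handwheel '[[0,0.003,-0.001,0,0,0,0.35],[0,0.004,-0.001,0,0,0,0.35]]'; python3 -m handwheel '[[0,0.003,-0.001,0,0,0,0.35],[0,0.003,-0.001,0,0,0,0.35]]'
```

```text
t: 13.05
eef_pos: [0.6246, 0.0258, 0.0099]
orientation: [1.0, 0.012, 0.001, 0.005]
force: [-2.6, -12.6, 4.7]
finger_gap: 0.03
t: 13.25
eef_pos: [0.6245, 0.0255, 0.01]
orientation: [1.0, 0.011, 0.001, 0.008]
force: [-2.2, -8.7, 4.3]
finger_gap: 0.03
```

The end is tight: the advance stops at y = 0.0255 and the force rises to 12 N. I back off and check the box against the stop.

```bash
python3 -m handwheel '[[0,-0.03,0,-0.01,0,0,0.35],[0,-0.05,0.04,-0.016,0,0,0.35],[0,-0.07,0.08,-0.016,0,0,0.35],[0,-0.07,0.08,-0.016,0,0,0.35],[0,-0.07,0.08,-0.016,0,0,0.35]]'
python3 - <<'E'
from h import *
p,d,c=grab('wrist','w11')
s=bot.sense();print(s['t'],s['eef_pos'],s['finger_gap'],s['force'],s['orientation'])
p,d,c=grab('scene','s11')
cv2.imwrite('pics/s11z.png',cv2.resize(p[170:290,180:340],None,fx=5,fy=5,interpolation=cv2.INTER_CUBIC))
E
```

```text
t: 13.75
eef_pos: [0.6257, -0.0447, 0.0919]
orientation: [1.0, 0.011, 0.003, 0.015]
force: [0.5, 0.6, -0.5]
finger_gap: 0.0293
13.8 [ 0.62447651 -0.04414056  0.08984979] 0.029540864999854477 [ 0.16716948  0.06366995 -0.66287757] [0.99982234 0.01101794 0.00132515 0.01523581]
```

View pics/w11.png

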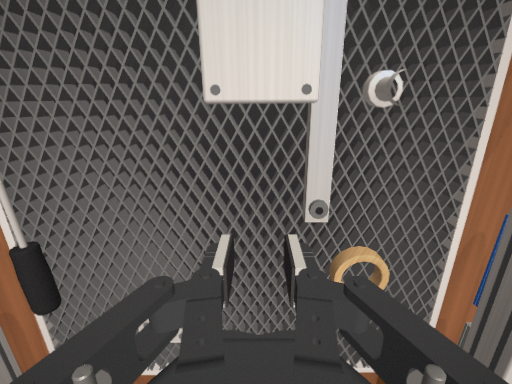

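View pics/s11z.png

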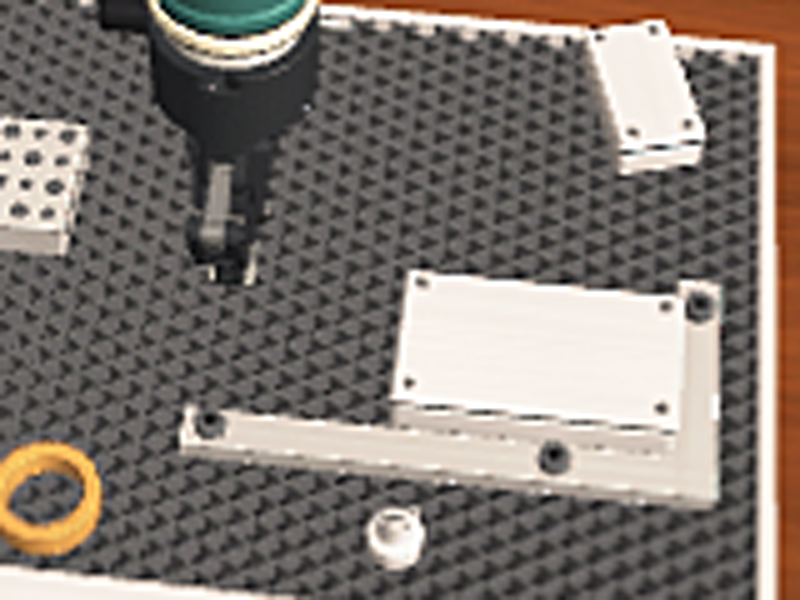

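```bash
cat > box.py <<'E'
from h import *
import sys
def run(f,r0,r1,rb,ul,ur,cols):
    p,d,c=load(f);P=pts(c,d)*1000
    top=(abs(P[...,2]-64)<5); top[rb:]=0;top[:,:ul]=0;top[:,ur:]=0
    arm=(abs(P[...,2]-36)<4)
    def ln(q,n,ys=(0,50,100)):
        vx,vy,x0,y0=cv2.fitLine(np.array(q,np.float32),cv2.DIST_HUBER,0,.5,.01).ravel()
        print(n,'dir',np.degrees(np.arctan2(vy,vx)).round(2),'pt',x0.round(1),y0.round(1),'x@y',[float((x0+vx/vy*(y-y0)).round(1)) for y in ys] if abs(vy)>.5 else '')
    rows=range(r0,r1,2)
    def e(m,r,s): k=np.flatnonzero(m[r]); return (k[0]-.5 if s=='l' else k[-1]+.5,r)
    ln(plane(c,[e(top,r,'l') for r in rows],.064)[:,:2]*1000,'box near')
    ln(plane(c,[e(top,r,'r') for r in rows],.064)[:,:2]*1000,'box far')
    ln(plane(c,[(u,np.flatnonzero(top[:,u])[-1]+.5) for u in cols],.064)[:,:2]*1000,'box end')
    return p,d,c,P,arm,ln
E
python3 - <<'E'
from box import *
p,d,c,P,arm,ln=run('w11',5,90,110,185,335,range(212,312,4))
arm[:,:303]=0;arm[:,350:]=0
ln(plane(c,[(np.flatnonzero(arm[r])[0]-.5,r) for r in range(112,205,2)],.036)[:,:2]*1000,'arm inner')
ln(plane(c,[(np.flatnonzero(arm[r])[-1]+.5,r) for r in range(112,205,2)],.036)[:,:2]*1000,'arm outer')
E
```

```text
box near dir -88.92 pt 584.3 73.1 x@y [585.5999755859375, 584.7000122070312, 583.7999877929688]
box far dir -88.53 pt 663.0 75.4 x@y [664.9000244140625, 663.5999755859375, 662.4000244140625]
box end dir 1.24 pt 629.0 37.4 x@y 
arm inner dir -88.4 pt 665.2 -7.4 x@y [665.0, 663.5999755859375, 662.2000122070312]
arm outer dir -88.36 pt 687.6 -7.0 x@y [687.4000244140625, 686.0, 684.5]
```

```bash
python3 -m handwheel '[[-0.04,-0.04,0.02,0.015,0,0.145,0.2],[-0.08,-0.08,0.02,0.03,0,0.29,0.2],[-0.12,-0.12,0.02,0.03,0,0.435,0.2],[-0.16,-0.135,0.02,0.03,0,0.58,0.2],[-0.17,-0.135,0.02,0.03,0,0.725,0.2],[-0.17,-0.135,0.02,0.03,0,0.87,0.2],[-0.17,-0.135,0.02,0.03,0,1.015,0.2],[-0.17,-0.135,0.02,0.03,0,1.16,0.2]]';python3 -m handwheel '[[0,0,0,0,0,0.145,0.2],[0,0,0,0,0,0.29,0.2],[0,0,0,0,0,0.41,0.2],[0,0,0,0,0,0.41,0.2]]'
python3 - <<'E'
from h import *
p,d,c=grab('wrist','w12')
s=bot.sense();print(s['t'],s['eef_pos'],s['finger_gap'],s['force'],s['orientation'],s['qpos'])
p,d,c=grab('top','t12')
cv2.imwrite('pics/t12z.png',cv2.resize(p[90:245,160:370],None,fx=3.7,fy=3.7,interpolation=cv2.INTER_CUBIC))
E
```

```text
t: 14.65
eef_pos: [0.4526, -0.1777, 0.1066]
orientation: [0.828, 0.56, 0.008, -0.003]
force: [-0.4, -0.3, -0.6]
finger_gap: 0.017
t: 15.05
eef_pos: [0.4518, -0.1764, 0.1047]
orientation: [0.697, 0.717, 0.007, -0.007]
force: [-0.3, -0.1, 1.2]
finger_gap: 0.0169
15.1 [ 0.45187058 -0.17656416  0.10494734] 0.017160582298616566 [0.6233936  0.57350231 0.13294077] [ 0.69771593  0.71631013  0.00697202 -0.00660793] [-0.50180157 -0.00964174  1.67142614  0.01702518  1.48883124 -2.10036653]
```

View pics/w12.png

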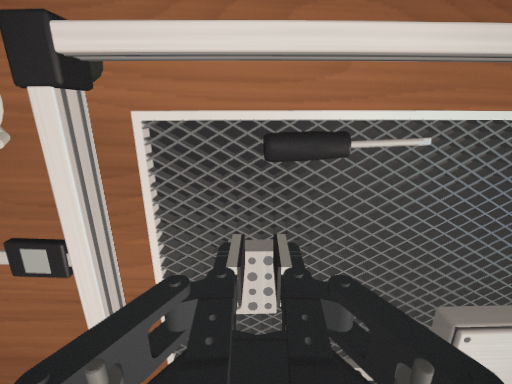

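View pics/t12z.png

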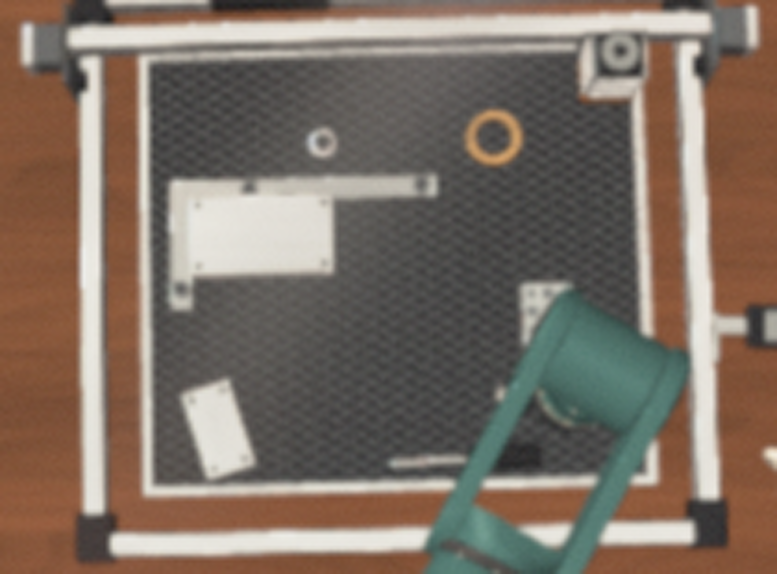

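Measured: the box's far side is at x = 663.6 and the arm's face at 663.6. Its end is at y = 37.4, exactly as expected, so it is seated. Now the block's pose from a clear scene picture.

Run:
```python
from h import *
for f in('s6','s8','t2','t12'):
    p,d,c=load(f); P=pts(c,d)*1000
    m=(abs(P[...,2]-47)<6)&(abs(P[...,0]-545)<70)&(abs(P[...,1]+175)<60)&(cv2.cvtColor(p,cv2.COLOR_BGR2GRAY)>100)
    m=cv2.morphologyEx(m.astype(np.uint8),cv2.MORPH_CLOSE,np.ones((3,3)))
    cs,_=cv2.findContours(m,0,2); k=max(cs,key=cv2.contourArea)
    W=plane(c,k.reshape(-1,2),.047)[:,:2].astype(np.float32)*1000
    print(f,m.sum(),cv2.minAreaRect(W))
```

```text
s6 423 ((544.7910766601562, -176.24783325195312), (80.1630630493164, 51.624290466308594), 1.920133113861084)
s8 420 ((544.560791015625, -176.56227111816406), (79.7463150024414, 50.988563537597656), 2.019028425216675)
t2 262 ((538.89794921875, -178.4058074951172), (71.12496185302734, 51.81344985961914), 0.3751802146434784)
t12 82 ((556.5560302734375, -161.08056640625), (34.947086334228516, 61.5833740234375), 53.298614501953125)
```

```bash
python3 -m handwheel '[[0.005,0,-0.045,-0.019,0,0,0.2],[0.005,0,-0.085,-0.019,0,0,0.2],[0.005,0,-0.101,-0.019,0,0,0.2],[0.01,0,-0.101,-0.019,0,0,0.2],[0.022,0,-0.101,-0.019,0,0,0.2],[0.034,0,-0.101,-0.019,0,0,0.2],[0.046,0,-0.101,-0.019,0,0,0.2],[0.058,0,-0.101,-0.019,0,0,0.2]]';python3 -m handwheel '[[0.012,0,0,0,0,0,0.2],[0.024,0,0,0,0,0,0.2],[0.035,0,0,0,0,0,0.2],[0.044,0,0,0,0,0,0.2]]'
python3 - <<'E'
from h import *
p,d,c=grab('wrist','w13')
s=bot.sense();print(s['t'],s['eef_pos'],s['finger_gap'],s['force'],s['orientation'])
p,d,c=grab('scene','s13')
cv2.imwrite('pics/s13z.png',cv2.resize(p[130:320,110:350],None,fx=3.1,fy=3.1,interpolation=cv2.INTER_CUBIC))
E
```

```text
t: 15.95
eef_pos: [0.511, -0.1772, 0.0056]
orientation: [0.698, 0.716, -0.0, 0.001]
force: [-3.7, -0.3, 3.2]
finger_gap: 0.0168
t: 16.35
eef_pos: [0.556, -0.1773, 0.0059]
orientation: [0.698, 0.716, -0.0, 0.001]
force: [-4.6, 0.4, 3.5]
finger_gap: 0.0172
16.4 [ 0.55777654 -0.1773361   0.00601547] 0.017227040664509224 [-1.27848907 -0.91147701 -0.44770492] [6.97723927e-01 7.16364130e-01 6.06860833e-04 1.84015806e-03]
```

View pics/s13z.png

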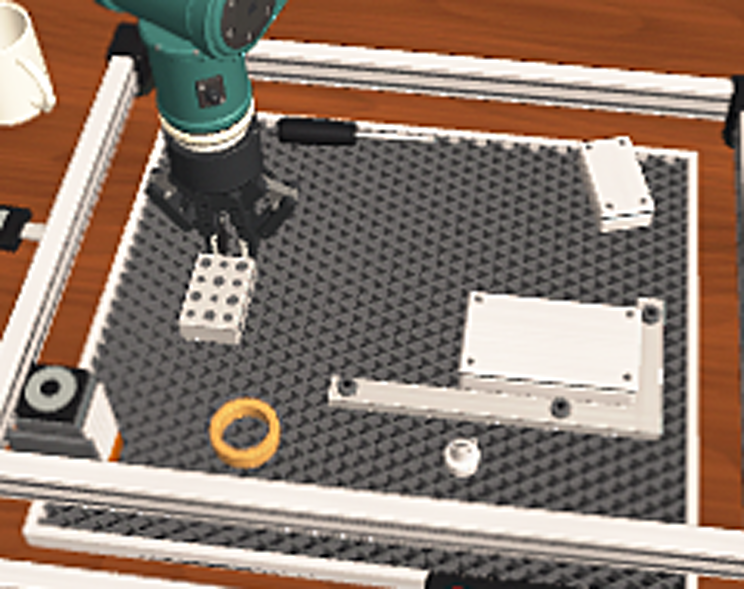

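View pics/w13.png

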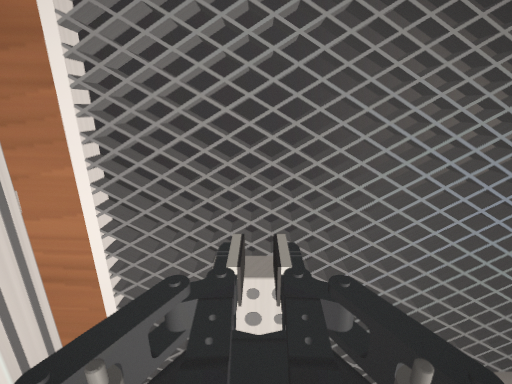

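Both fingers are pushing the block cleanly along +x. Next a bit further, ending about 4 mm off centre on the near side so it clears the arm. I'll also measure the laser head clearance.

```bash
python3 -m handwheel '[[0.008,0,-0.001,0,0,0,0.2],[0.014,0,-0.001,0,0,0,0.2],[0.018,0,-0.001,0,0,0,0.2],[0.02,0,-0.001,0,0,0,0.2],[0.02,0,-0.001,0,0,0,0.2]]'
python3 - <<'E'
from h import *
s=bot.sense();print(s['t'],s['eef_pos'],s['force'],s['orientation'])
for f in('s13','t12'):
    p,d,c=load(f);P=pts(c,d)*1000
    m=(P[...,2]>75)&(P[...,1]<-170)&(P[...,1]>-262)&(P[...,0]>670)&(P[...,0]<765); print(f,P[m].min(0),P[m].max(0),np.percentile(P[m],[1,5,95,99],axis=0).round())
E
```

```text
t: 16.95
eef_pos: [0.5776, -0.1773, 0.0048]
orientation: [0.698, 0.716, 0.001, 0.002]
force: [-2.8, 0.6, 0.3]
finger_gap: 0.0169
16.95 [ 0.57758221 -0.1772937   0.00476828] [-2.7514077   0.60927918  0.34978799] [0.69769475 0.71639177 0.00087229 0.00202687]Traceback (most recent call last):
  File "<stdin>", line 5, in <module>
    return umr_minimum(a, axis, None, out, keepdims, initial, where)
ValueError: zero-size array to reduction operation minimum which has no identity
```

Run:
```python
from h import *
for f in('s0' if 0 else 'scene0','top0'):
    p,d,c=load(f);P=pts(c,d)*1000
    m=(d>0)&(P[...,2]>70)&(P[...,0]>640)&(P[...,1]<-120)&(P[...,1]>-300)&(P[...,2]<200)
    q=P[m];print(f,len(q))
    if len(q): print(np.percentile(q,[0,2,50,98,100],axis=0).round())
```

```text
scene0 2062
[[ 766. -300.   70.]
 [ 771. -294.   83.]
 [ 823. -221.  120.]
 [ 840. -126.  164.]
 [ 891. -120.  167.]]
top0 653
[[ 761. -300.   70.]
 [ 763. -294.   72.]
 [ 814. -222.  120.]
 [ 879. -126.  166.]
 [ 890. -120.  171.]]
```

The laser head starts at x ≥ 761, so there is ample room. I move round to the block's -y side and turn back.

```bash
python3 -m handwheel '[[-0.025,0,0,0,0,0,0.2],[-0.025,0,0.045,0,0,-0.145,0.4],[-0.01,-0.03,0.085,0,0,-0.29,0.4],[0.02,-0.053,0.085,0,0,-0.435,0.4],[0.048,-0.053,0.085,0,0,-0.58,0.4],[0.048,-0.053,0.085,0,0,-0.725,0.4],[0.048,-0.053,0.085,0,0,-0.87,0.4],[0.048,-0.053,0.085,0,0,-1.015,0.4]]';python3 -m handwheel '[[0,0,0,0,0,-0.145,0.4],[0,0,0,0,0,-0.29,0.4],[0,0,0,0,0,-0.435,0.4],[0,0,0,0,0,-0.548,0.4],[0,0,0,0,0,-0.548,0.4]]'
python3 - <<'E'
from h import *
p,d,c=grab('wrist','w14')
s=bot.sense();print(s['t'],s['eef_pos'],s['finger_gap'],s['force'],np.degrees(2*np.arctan2(s['orientation'][1],s['orientation'][0])),s['orientation'])
P=pts(c,d)*1000
m=(abs(P[...,2]-47)<5)&(abs(P[...,0]-626)<60)&(abs(P[...,1]+177)<50)&(cv2.cvtColor(p,cv2.COLOR_BGR2GRAY)>90)
m=cv2.morphologyEx(m.astype(np.uint8),cv2.MORPH_CLOSE,np.ones((9,9)))
cs,_=cv2.findContours(m,0,2); k=max(cs,key=cv2.contourArea)
print(cv2.minAreaRect(plane(c,k.reshape(-1,2),.047)[:,:2].astype(np.float32)*1000))
E
```

```text
t: 17.75
eef_pos: [0.6269, -0.2304, 0.0896]
orientation: [0.959, 0.284, 0.001, 0.003]
force: [-0.4, 0.1, -0.1]
finger_gap: 0.0342
t: 18.25
eef_pos: [0.6278, -0.2303, 0.0898]
orientation: [1.0, 0.014, 0.001, 0.003]
force: [-0.2, 0.7, -0.1]
finger_gap: 0.0342
18.3 [ 0.62764524 -0.23037866  0.08978364] 0.03412458629573279 [-0.44452146 -0.421142   -0.19705637] 1.7686249584993405 [0.99987576 0.01543347 0.00125285 0.00294944]
((625.2604370117188, -179.6326904296875), (74.49091339111328, 49.161155700683594), 1.6370048522949219)
```

View pics/w14.png

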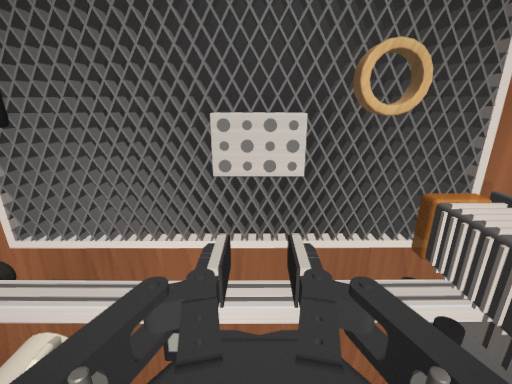

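The block is centred at (625.3, −179.6), yaw 1.6°, parallel to the stop (picture 211–306, 113–176). Descend and push +y.

```bash
python3 -m handwheel '[[-0.002,0.002,-0.045,0,0,-0.004,0.4],[-0.002,0.004,-0.08,0,0,-0.004,0.4],[-0.002,0.004,-0.086,0,0,-0.004,0.4],[-0.002,0.012,-0.086,0,0,-0.004,0.4],[-0.002,0.024,-0.086,0,0,-0.004,0.4],[-0.002,0.036,-0.086,0,0,-0.004,0.4],[-0.002,0.049,-0.086,0,0,-0.004,0.4],[-0.003,0.062,-0.086,0,0,-0.004,0.4]]';python3 -m handwheel '[[0,0.013,0,0,0,0,0.4],[0,0.026,0,0,0,0,0.4],[-0.001,0.039,0,0,0,0,0.4],[-0.001,0.052,0,0,0,0,0.4],[-0.001,0.06,0,0,0,0,0.4]]'
python3 - <<'E'
from h import *
p,d,c=grab('wrist','w15')
s=bot.sense();print(s['t'],s['eef_pos'],s['finger_gap'],s['force'],np.degrees(2*np.arctan2(s['orientation'][1],s['orientation'][0])),s['orientation'])
E
```

```text
t: 19.1
eef_pos: [0.6265, -0.1684, 0.0066]
orientation: [1.0, 0.014, 0.004, 0.005]
force: [-0.6, -5.4, 3.2]
finger_gap: 0.0342
t: 19.6
eef_pos: [0.6258, -0.1072, 0.0071]
orientation: [1.0, 0.014, 0.004, 0.005]
force: [-0.2, -5.4, 3.2]
finger_gap: 0.0345
19.65 [ 0.62562394 -0.10586061  0.0067654 ] 0.03404298887341576 [ 0.69191189 -1.71304716  1.23946303] 1.6454847906477297 [0.99988223 0.01435886 0.00387677 0.00378469]
```

View pics/w15.png

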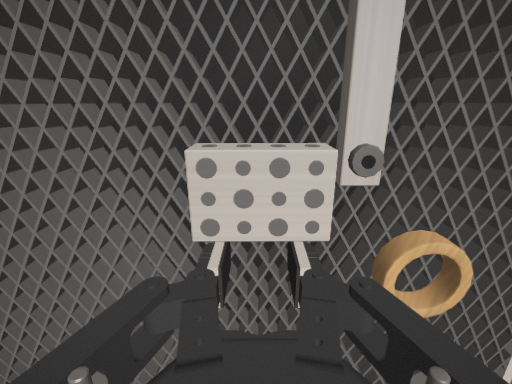

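The block is square on the fingers and about to pass the arm's end with clearance. Continuing.

```bash
python3 -m handwheel '[[0,0.014,0,0,0,0,0.4],[0,0.027,0,0,0,0,0.4],[-0.001,0.04,0,0,0,0,0.4],[-0.001,0.053,0,0,0,0,0.4],[-0.001,0.063,0,0,0,0,0.4],[-0.002,0.07,0,0,0,0,0.4],[-0.002,0.074,0,0,0,0,0.4],[-0.002,0.074,0,0,0,0,0.4]]'
python3 - <<'E'
from h import *
p,d,c=grab('wrist','w16')
s=bot.sense();print(s['t'],s['eef_pos'],s['finger_gap'],s['force'],np.degrees(2*np.arctan2(s['orientation'][1],s['orientation'][0])),s['orientation'])
E
```

```text
t: 20.45
eef_pos: [0.6232, -0.0304, 0.0064]
orientation: [1.0, 0.015, 0.003, 0.003]
force: [0.2, 0.7, -0.1]
finger_gap: 0.0344
20.5 [ 0.62307282 -0.03050786  0.00613322] 0.034077267708010825 [ 0.81970004  0.27501652 -0.64104845] 1.6666362692609373 [0.99988558 0.01454351 0.00321707 0.0026373 ]
```

View pics/w16.png

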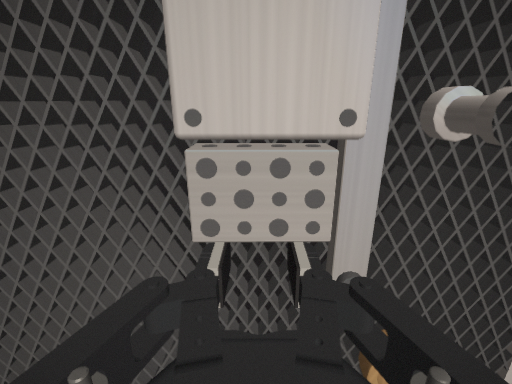

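The block is square to the box's end, centred, with about 7 mm to go.

```bash
python3 -m handwheel '[[0,0.003,0,0,0,0,0.4],[0,0.005,0,0,0,0,0.4],[0,0.007,0,0,0,0,0.4],[0,0.007,0,0,0,0,0.4]]'; python3 -m handwheel '[[0,0.001,0,0,0,0,0.4],[0,0.002,0,0,0,0,0.4],[0,0.002,0,0,0,0,0.4]]'
```

```text
t: 20.9
eef_pos: [0.623, -0.024, 0.0061]
orientation: [1.0, 0.014, 0.003, 0.003]
force: [0.1, -4.4, 0.5]
finger_gap: 0.0342
t: 21.2
eef_pos: [0.623, -0.0241, 0.0061]
orientation: [1.0, 0.014, 0.003, 0.005]
force: [-0.2, -7.9, 0.9]
finger_gap: 0.0342
```

```bash
python3 -m handwheel '[[0,0.003,0,0,0,0,0.4],[0,0.004,0,0,0,0,0.4],[0,0.004,0,0,0,0,0.4]]'; python3 -m handwheel '[[0,-0.01,0,0.01,0,0,0.4],[0,-0.03,0.01,0.01,0,0,0.4],[0,-0.07,0.05,0.01,0,0,0.4],[0,-0.08,0.09,0.01,0,0,0.4],[0,-0.08,0.11,0.01,0,0,0.4],[0,-0.08,0.11,0.01,0,0,0.4]]'
python3 - <<'E'
from h import *
p,d,c=grab('wrist','w17')
s=bot.sense();print(s['t'],s['eef_pos'],s['finger_gap'],s['force'],s['orientation'])
p,d,c=grab('scene','s17')
cv2.imwrite('pics/s17z.png',cv2.resize(p[170:290,180:340],None,fx=5,fy=5,interpolation=cv2.INTER_CUBIC))
E
```

```text
t: 21.5
eef_pos: [0.623, -0.0243, 0.0062]
orientation: [1.0, 0.014, 0.003, 0.008]
force: [0.4, -13.7, 0.2]
finger_gap: 0.0342
t: 22.1
eef_pos: [0.6256, -0.1046, 0.121]
orientation: [1.0, 0.013, 0.007, 0.003]
force: [0.1, -0.2, 0.2]
finger_gap: 0.0346
22.15 [ 0.62400245 -0.10384441  0.1178747 ] 0.03399714820142527 [-0.03457627  0.03169114 -0.4627036 ] [0.9998893  0.01379736 0.0048888  0.00266792]
```

View pics/w17.png

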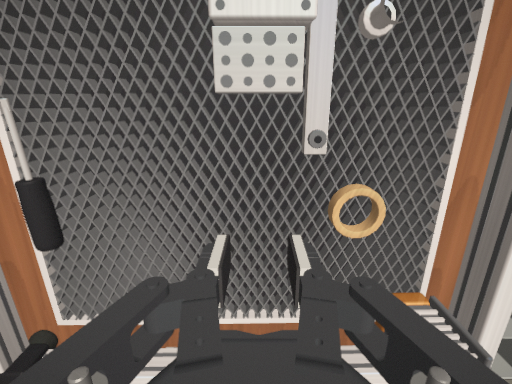

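View pics/s17z.png

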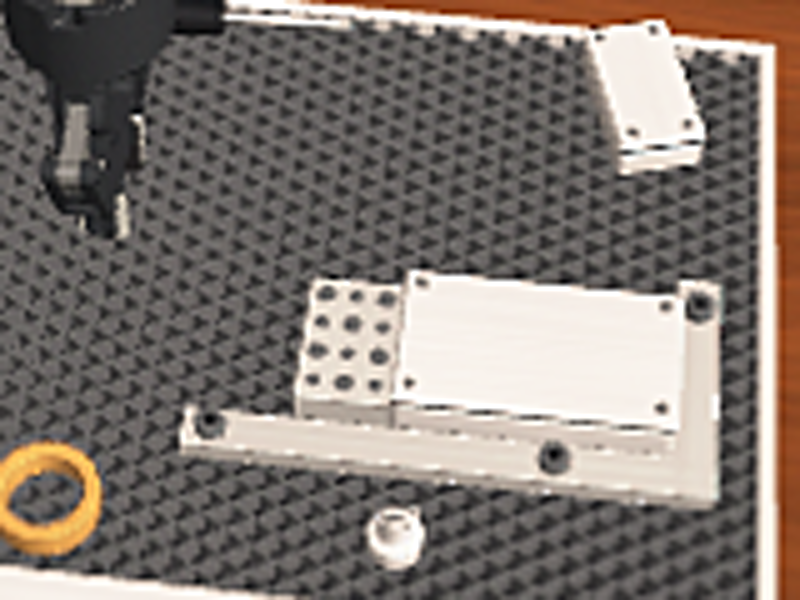

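Box and block look seated. One last measuring view from directly above the box.

```bash
python3 -m handwheel '[[0,0.03,0.05,0.005,0.01,0,0.4],[0,0.07,0.08,-0.006,0.01,0,0.4],[0,0.1,0.1,-0.006,0.01,0,0.4],[0,0.1,0.1,-0.006,0.01,0,0.4],[0,0.1,0.1,-0.006,0.01,0,0.4]]'
python3 - <<'E'
from h import *
p,d,c=grab('wrist','w18')
s=bot.sense();print(s['t'],s['eef_pos'],s['orientation'])
P=pts(c,d)*1000;print(P[100,250],-np.array(c['R']).T@np.array(c['t']))
E
```

```text
t: 22.7
eef_pos: [0.6221, -0.0019, 0.2135]
orientation: [1.0, 0.015, -0.004, 0.005]
force: [0.4, 0.0, -1.1]
finger_gap: 0.0342
22.75 [ 0.6216217  -0.00299386  0.21236961] [ 0.99986947  0.01456048 -0.004799    0.00510014]
[607.79880842  83.6424624   64.14722399] [0.62017418 0.07940764 0.38100106]
```

View pics/w18.png

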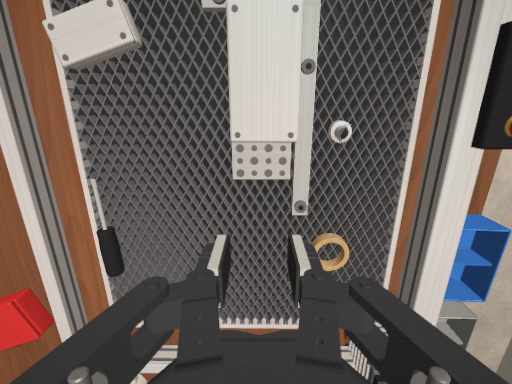

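Run:
```python
from box import *
p,d,c,P,arm,ln=run('w18',12,135,150,215,312,range(236,296,3))
arm[:,:285]=0;arm[:,330:]=0
ln(plane(c,[(np.flatnonzero(arm[r])[0]-.5,r) for r in range(146,195,2)],.036)[:,:2]*1000,'arm inner')
m=(abs(P[...,2]-47)<5)&(abs(P[...,0]-623)<50)&(abs(P[...,1]-12)<32);m[:146]=0;m[:,296:]=0
m=cv2.morphologyEx(m.astype(np.uint8),cv2.MORPH_CLOSE,np.ones((7,7)));cs,_=cv2.findContours(m,0,2);k=max(cs,key=cv2.contourArea)
print('block',cv2.minAreaRect(plane(c,k.reshape(-1,2),.047)[:,:2].astype(np.float32)*1000))
```

```text
box near dir -88.2 pt 582.7 109.9 x@y [586.2000122070312, 584.5999755859375, 583.0]
box far dir -88.48 pt 662.0 111.8 x@y [665.0, 663.7000122070312, 662.2999877929688]
box end dir 1.84 pt 625.8 38.1 x@y 
arm inner dir -88.11 pt 665.3 -4.9 x@y [665.0999755859375, 663.4000244140625, 661.7999877929688]
block ((622.359375, 8.875480651855469), (74.52902221679688, 42.59568405151367), 1.8437968492507935)
```

Box far side (665.0 / 663.7 / 662.3) and arm face (665.1 / 663.4 / 661.8) coincide. The box end is at 38 mm, and the block is parallel and centred to about 2 mm. Handing in.

```bash
python3 -c "
from rig import bot
print(bot.close_job())"
```

```text
the job is handed in; nothing more can be done
None
```

The box is seated in the corner stop and the block is up against its other end. The job was handed in at about 23 s, with the gripper well above everything.

**What I did:** I pushed the box with both fingers towards the long arm, then along to the short arm, then flush against each in turn. After that I pushed the block in behind it and up to the box's end. Push forces peaked at about 14 N at the readings taken after each move.

**Last checks:**
- **Box, long side:** the far side and the long arm's face agree within about 0.5 mm, and both lie at about 1.5–1.9° yaw.
- **Box, end:** its -y end measured y = 37.4 to 38.1 mm, against 37.4 mm expected with the box tight on the short arm. I saw no gap there in the scene view, and the push stopped dead there.
- **Block:** parallel to the box's end and about 2 mm off its middle. Contact is taken from the push stopping and the force rising to about 14 N, which held the block against the box. The picture alone cannot confirm it, because the box's edge hides the joint.

**What disagreed:** the real fingertips sit 31–36 mm higher than the reported TCP height. My first push therefore passed over the box without moving it or registering any force. I measured the offset from the wrist depth picture and allowed for it from then on.

The small box, gauge, tape and driver look undisturbed in the last views.

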